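Drape the photo board over the bar and hold the spring clip open on its top edge

ROBOT

A 6-joint arm with a two-finger parallel gripper is mounted at the origin on the work surface. World frame = base frame: x ahead of the robot, y to its left, z up, the work surface at z = 0. Lengths are in m, angles in degrees, forces in N, time in s.
With the tool pointing down it reaches from about 0.375 to 0.9 m from the base axis. Payload 3.1 kg.
Tool frame: the origin (TCP) lies on the centre line of the jaws, within the pads' length; the fingertips stand 25 mm ahead of it and the grasp point (between the pads) lies 6 mm ahead of it; z points along the fingers, y is the line along which they close (so a half turn about z gives the same grasp; the last joint's range is limited). The gripper opens to 87 mm and grips with 3 to 60 N. Pads are 19 mm wide; open, the fingers measure 117 mm over their backs; the gripper's body (75 mm by 190 mm) begins 51 mm behind the grasp point.
Start: joints at [-85.113, 30.224, 82.088, -0, 67.689, -10.227], TCP at [0.163, -0.603, 0.248] pointing down, gripper open.
Joint ranges: [-176.69, 176.69], [-43.24, 126.21], [12.49, 139.97], [-82, 262], [0, 151.66], [-163.58, 163.58]. Speed limits (degrees/s): [159.86, 159.86, 180, 180, 180, 180].

INTERFACE

Orientations are given as a 3x3 rotation matrix whose columns are the frame's x, y, z axes.
In Python, from rig import read_state, capture, camera_params, hand_in gives the robot as it stands.
- The arm moves only by the tool apply_moves, never from a script. Its argument "rows" is a list of rows, each an object of numbers: "x", "y", "z": the shift along the tool's x, y, z in mm; "rx", "ry", "rz": the turn, a rotation vector about the tool's x, y, z in units of 6 degrees (1.0 is 6 degrees); "claw": the closure in counts, from 0 (fully open) to 255 (shut). A call has 1 to 10 rows; each row is the pose to reach, as a shift and turn from the pose commanded when the call began, along the tool's axes at that moment; what a row does not reach only later rows make up. A row lasts 1/8 s, in which the tool goes at most 62.5 mm and 10.7 degrees, less where a joint would pass 70% of its speed; a pose out of reach is approached as far as the arm can. A call with a gripper value outside its range is refused whole. The fingers move at their own pace and stop on an object; the grip force is fixed at half the most. Time passes only in rows, so rows that repeat a pose let the fingers close. It gives the time, the measured TCP pose, the force, the opening and the grip force at its end, in the units of the state.
- read_state(): the state, without advancing time (a new reading comes with each control period).
- capture(name): name is "side" or "top"; returns (picture, depth): 400x640x3 uint8, red, green, blue; 400x640 float32, m along the optical axis (not along the pixel's ray), 0 where there is no reading.
- camera_params(name): a dict with "fx", "fy", "cx", "cy" (pixels), "xyz" and "orientation" of the camera in the world. Camera axes: x right, y up, looking along -z (the intrinsics and any distortion apply to the point x, -y, -z); pixel columns grow to the right and rows downward; lengths in m; the calibration is good to about 2 mm. A picture is of the moment at which its call begins. camera_params takes no time and is no camera call.
- hand_in(): hands the job in; it is judged then, once.
The state is a dict: "time_s": time; "joint_positions": joint angles; "qvel": joint speeds; "tau": joint torques, N m; "position": TCP position; "tcp_rot": TCP orientation; "force": force on the tool from outside, world axes, zero at the start; "moment": the same for the moment, N m; "opening": opening from 0.0 (shut) to 1.0 (fully open); "grasp_force": force on a finger pad.
Only numpy, scipy, OpenCV 4.12 (cv2) and the standard library are available. Lean on these libraries where they do the work, as an engineer would, in place of code of your own. Each camera call takes 0.05 s, during which the arm holds its last target. There are 200 camera calls.

TASK

Drape the tented photo board over the middle of the stand's horizontal bar so that it straddles the bar, hanging upright, and let go of it. Then squeeze the spring clip's handles to spread its jaws, lift it off its wooden dock and finish while still holding it upright and squeezed wide open over the middle of the board's top edge, jaws well down on both sides and touching neither, so that I can slip a print in. Leave the other things on the unit where they are.

Things in the scene. Friction and masses are not known exactly. Their poses are not given: they have to be found in the camera images.
- board_seam (a point): Centre of the photo board's flat upright top seam, which is 8 mm thick (x), 90 mm wide (y), 40 mm tall (z up): 20 mm below the top edge, 95.5 mm above the feet. Grip the seam across its thickness from above. Once draped, the board centres itself on the bar, this point 35 mm above the bar's axis and the feet 60 mm below that axis.
- board_edge (a point): The middle of the photo board's top edge, 20 mm above board_seam, same axes.
- bar_mid (a point): Middle of the photo stand's horizontal steel bar, 12 mm thick, its axis 120 mm above the unit's top, running along this point's y; x across the bar, z up.
- clip_handles (a point): Midway between the clip's two handle bars, 70 mm above the jaw tips; x runs from bar to bar, z up. Outside width over the bars along x: 48 mm as it stands, 21 mm fully squeezed (bars then 2 to 3 mm higher on the clip). Each bar takes 4 N to start moving and 10 N to reach the stop, where 25 N does no harm; 20 N grips it well.
- clip_mouth (a point): Midway between the clip's jaw tips, 70 mm below clip_handles, same axes. The jaws are 40 mm wide along y; an edge can enter to 26 mm above this point before it meets the spring barrel.
- clip_arm (a joint): How far each clip arm has turned, rad: 0 as clamped on the dock (jaw tips 6 mm apart), 0.36 at the stop, fully squeezed (tips 30 mm apart); about 21 mm apart at 0.22. Springs shut when let go.
- dock: Low light-wood block 90 x 80 x 18 mm (x, y, z) with an upright tongue in its middle, 6 mm thick along x, 50 mm along y, 24 mm tall above the block. The clip is clamped on the tongue, jaw tips on the block, and leaves straight up once its jaws are open. Fixed. Origin under its centre, z up.
- board: Tented photo board of stiff brown card, a print on each face, 116 mm tall, 160 g, standing on the unit; seen from its end an upside-down Y. Below the seam two 4 mm panels splay 25 degrees to either side, empty between, to weighted feet 78 mm apart over all (x), 90 mm wide (y). Origin: centre of its underside, z up.
- clip: Steel spring clip, 74 mm tall, 70 g, upright, jaws down, clamped on its dock's tongue. Two mirrored lever arms on a 12 mm spring barrel along y, 34 mm above the jaw tips. Handles spread upward to two round bars 8 mm thick, 32 mm long along y. Squeezing the bars together along x spreads the jaws along x. Origin at clip_mouth.
- stand: The photo stand: the bar on two thin posts 236 mm apart, on a flat base 70 x 270 x 12 mm (x, y, z). Fixed, but found in different places and turned differently. Origin under the centre of its base.
- mug: Bystander: teal ceramic mug, radius 40 mm, 90 mm tall, handle at its +y; origin under its centre.
- globe: Bystander: glass globe ornament, 76 mm across, on a dark wooden foot, 91 mm tall; origin under its centre.
- tin: Bystander: steel tealight tin, 52 mm across, 28 mm tall; origin under its centre.
- car: Bystander: wooden toy car, 90 mm long along x, 48 mm wide, 46 mm tall; origin under its centre.
- remote: Bystander: black remote control 150 x 42 x 16 mm, long along x; origin under its centre.
- router: Bystander: white plastic router 110 x 190 x 30 mm (x, y, z), with two aerials reaching 138 mm high at its far side; origin under its centre.

How it is judged:
By the outcome, as a careful person would: the job done as asked, in the order asked, and still so for the second after the job is handed in, while the arm keeps its last pose, push and grip.
It also fails if it takes over 54 s, if anything falls off the work surface, if the arm or the gripper's body presses on something with over 40 N, if the wrist force passes 120 N, or if a joint passes its speed limit or range.

## Working session

There is one attempt and no reset: what is moved stays moved. The work goes in short steps, Python scripts to look and compute and a tool call to move; the robot and the scene stay as the last step left them, time stands still between calls to the robot, and variables do not carry over. Pictures are saved under pics/ and viewed, at most 10 in all, crops included, and the job is handed in when it is done.

Besides the shell and the picture viewer there is one more tool, called after ">>>" as a command line: name --argument value ..., lists and objects as JSON in quotes. apply_moves: Moves the arm, as the interface text tells. Its arguments: {"type":"object","properties":{"rows":{"type":"array"}},"required":["rows"]}

```bash
ls; mkdir -p pics
python3 - <<'E'
from rig import *
import cv2,numpy as np
for n in("side","top"):
    p,d=capture(n); np.savez(f"{n}0.npz",p=p,d=d); cv2.imwrite(f"pics/{n}0.png",p[:,:,::-1]); print(n,camera_params(n))
s=read_state(); print(s)
E
```

```text
pics
side {'fx': 392.35760974168613, 'fy': 392.35760974168613, 'cx': 319.5551668408864, 'cy': 199.56259271559261, 'xyz': array([0.4605551 , 0.93931485, 0.73078902]), 'orientation': array([[-0.99641062,  0.04601056, -0.07105567],
       [-0.08460834, -0.56810729,  0.81859364],
       [-0.00270329,  0.82166729,  0.56996101]])}
top {'fx': 387.47200537001277, 'fy': 387.47200537001277, 'cx': 326.4723016134175, 'cy': 197.82891523101364, 'xyz': array([0.50845133, 0.03686571, 1.18660622]), 'orientation': array([[ 1.83025897e-02,  9.98566640e-01, -5.02959217e-02],
       [-9.99831733e-01,  1.83414319e-02,  3.10801019e-04],
       [ 1.23285475e-03,  5.02817701e-02,  9.98734311e-01]])}
{'time_s': 0.1, 'joint_positions': array([-8.51123115e+01,  3.02747130e+01,  8.21518706e+01,  2.52993269e-04,
        6.76912953e+01, -1.02248706e+01]), 'qvel': array([ 0.07346427, -0.10249954, -0.11092645, -0.03341438, -0.04607053,
       -0.0228363 ]), 'tau': array([-3.04818441e-04, -4.40985346e+01, -1.77150679e+01,  6.35304954e-02,
        5.34176803e-02, -3.65442315e-05]), 'position': array([ 0.16294676, -0.60271563,  0.24664226]), 'tcp_rot': array([[ 9.65415975e-01,  2.60714336e-01, -1.71223889e-04],
       [ 2.60714131e-01, -9.65413869e-01,  2.05024086e-03],
       [ 3.69225269e-04, -2.02397577e-03, -9.99997884e-01]]), 'force': array([ 0.11582055, -0.12167702,  0.10342424]), 'moment': array([0.03802208, 0.00904132, 0.00547158]), 'grasp_force': 0.0, 'opening': 1.0003026852244232}
```

View pics/side0.png

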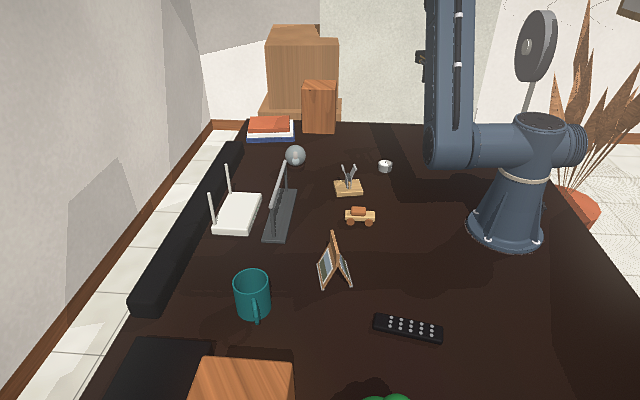

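View pics/top0.png

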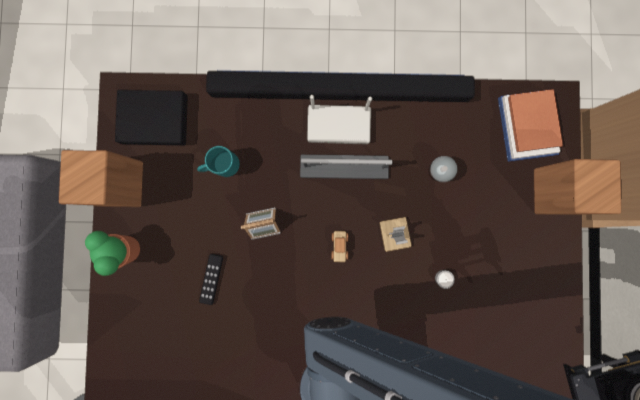

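The side view shows the board at (333,262), stand bar from (285,165) to (270,205), and the clip at (348,182). The top view shows the board at (262,223), bar at (347,161) and clip at (396,234). I'll enlarge for precise pixels and check the depth.

```bash
cat > h.py <<'E'
import numpy as np,cv2
from rig import *
def w(n,u,v,d):
    c=camera_params(n)
    return c["xyz"]+c["orientation"]@np.array([(u-c["cx"])/c["fx"]*d,-(v-c["cy"])/c["fy"]*d,-d])
def wz(n,u,v,z):
    c=camera_params(n); r=w(n,u,v,1)-c["xyz"]
    return c["xyz"]+r*(z-c["xyz"][2])/r[2]
def cloud(n,d):
    v,u=np.mgrid[:400,:640]; c=camera_params(n)
    P=np.stack([(u-c["cx"])/c["fx"]*d,-(v-c["cy"])/c["fy"]*d,-d],-1)
    return P@c["orientation"].T+c["xyz"]
E
python3 - <<'E'
from h import *
t=np.load("top0.npz"); p,d=t["p"],t["d"]
a=cv2.resize(p[145:265,230:290],None,fx=5,fy=5,interpolation=cv2.INTER_CUBIC)
b=cv2.resize(p[205:265,370:425],None,fx=9,fy=9,interpolation=cv2.INTER_CUBIC)[:540]
canvas=np.zeros((600,800,3),np.uint8); canvas[:600,:300]=a; canvas[:540,304:304+495]=b
cv2.imwrite("pics/crop0.png",canvas[:,:,::-1])
P=cloud("top",d)
# bar points
R=P[145:185,295:400].reshape(-1,3); q=R[(R[:,2]>.105)&(R[:,2]<.14)]
m=q.mean(0);U,S,V=np.linalg.svd(q[:,:2]-m[:2],full_matrices=False);t_=(q[:,:2]-m[:2])@V[0]
print("bar",len(q),m,V[0],t_.min(),t_.max(),m[:2]+V[0]*(t_.min()+t_.max())/2, np.std((q[:,:2]-m[:2])@V[1]))
B=P[150:185,295:400].reshape(-1,3); B=B[(B[:,2]>.007)&(B[:,2]<.02)];print("base",len(B),cv2.minAreaRect((B[:,:2]*1000).astype(np.float32)))
for nm,sl,lo,hi in(("seam",np.s_[195:245,235:290],.075,.13),("boardall",np.s_[195:245,235:290],.008,.13),("clip",np.s_[210:260,375:420],.05,.12),("dock",np.s_[210:260,375:420],.012,.024)):
    R=P[sl].reshape(-1,3);q=R[(R[:,2]>lo)&(R[:,2]<hi)]
    m=q.mean(0);print(nm,len(q),m,q[:,2].max(),cv2.minAreaRect((q[:,:2]*1000).astype(np.float32)))
    if nm in("seam","clip"):print((q[np.argsort(-q[:,2])][:25]*1000).round())
E
```

```text
bar 402 [ 0.66573029 -0.01520602  0.12399107] [ 0.00320065 -0.99999488] -0.12408824218629337 0.1251333894372376 [ 0.66573197 -0.01572859] 0.003496698664063175
base 1559 ((666.5142211914062, -15.26690673828125), (70.33570861816406, 269.4364013671875), 0.1994752585887909)
seam 119 [0.48860201 0.22547329 0.10938459] 0.1205394994005029 ((488.7427673339844, 227.8539581298828), (12.119497299194336, 89.55397033691406), 11.673521041870117)
[[484. 250. 121.]
 [478. 259. 120.]
 [495. 196. 120.]
 [489. 229. 120.]
 [490. 215. 119.]
 [498. 196. 119.]
 [489. 232. 119.]
 [495. 207. 119.]
 [489. 235. 119.]
 [498. 185. 118.]
 [492. 224. 118.]
 [492. 210. 118.]
 [495. 210. 118.]
 [496. 188. 118.]
 [492. 216. 118.]
 [496. 191. 118.]
 [487. 235. 117.]
 [496. 194. 117.]
 [492. 221. 117.]
 [490. 218. 117.]
 [490. 221. 117.]
 [481. 251. 117.]
 [483. 265. 117.]
 [483. 262. 117.]
 [481. 246. 117.]]
boardall 745 [0.48806963 0.22711394 0.05355661] 0.1205394994005029 ((488.9417724609375, 228.272705078125), (77.40928649902344, 90.82460021972656), 13.119845390319824)
clip 196 [ 0.46280596 -0.17276401  0.07224456] 0.09352946309452959 ((463.7459411621094, -172.6869354248047), (48.105472564697266, 35.622344970703125), 13.973210334777832)
[[ 482. -172.   94.]
 [ 482. -161.   93.]
 [ 482. -169.   93.]
 [ 482. -175.   93.]
 [ 446. -178.   93.]
 [ 446. -175.   93.]
 [ 485. -180.   93.]
 [ 443. -184.   93.]
 [ 446. -186.   93.]
 [ 443. -178.   92.]
 [ 446. -192.   92.]
 [ 446. -181.   92.]
 [ 488. -181.   92.]
 [ 443. -161.   92.]
 [ 485. -158.   92.]
 [ 488. -172.   92.]
 [ 440. -167.   92.]
 [ 449. -189.   92.]
 [ 482. -155.   91.]
 [ 479. -158.   91.]
 [ 485. -167.   91.]
 [ 446. -184.   91.]
 [ 443. -176.   91.]
 [ 488. -178.   91.]
 [ 482. -158.   91.]]
dock 561 [ 0.46500708 -0.16864726  0.01718488] 0.022742836388864207 ((463.64825439453125, -172.21035766601562), (89.72167205810547, 80.06322479248047), 11.7726411819458)
```

View pics/crop0.png

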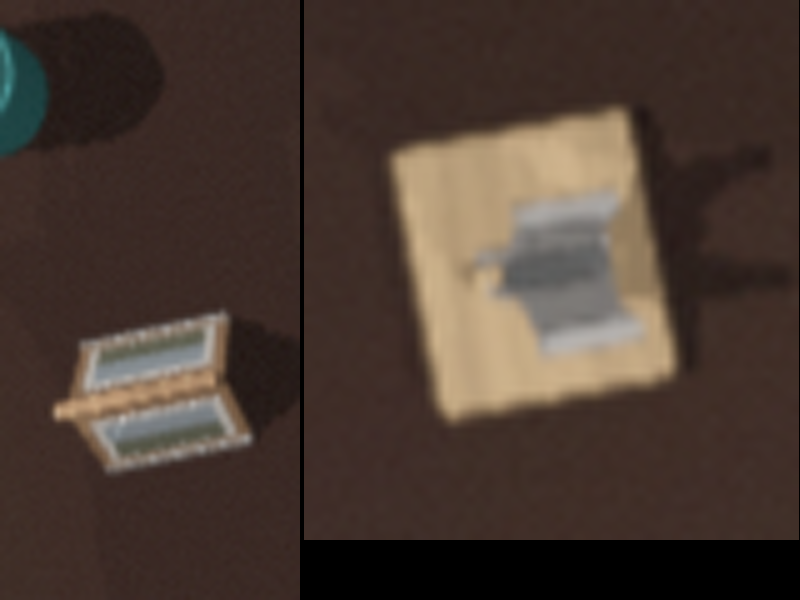

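The crop confirms the seam, the clip bars and the dock. All three are turned about +12°, and the bar lies along y. So the board is at (0.489, 0.228) yaw 12.4°, the bar at (0.6657, -0.0155) yaw 0.2°, and the clip at (0.4635, -0.172) yaw 12°.

```bash
cat >> h.py <<'E'
from scipy.spatial.transform import Rotation as Ro
def go(*ts):
    "targets: grasp point x,y,z (m), yaw of closing axis (deg)"
    s=read_state(); R=s["tcp_rot"]
    print("t",round(s["time_s"],2),"F",s["force"].round(1),"g",s["position"]+[0,0,-.006],"op",s["opening"]*87)
    for x,y,z,a in ts:
        a=np.radians(a); Y=np.array([np.cos(a),np.sin(a),0]); Z=np.array([0,0,-1.]); T=np.column_stack([np.cross(Y,Z),Y,Z])
        sh=R.T@(np.array([x,y,z+.006])-s["position"])*1000
        print("xyz",sh.round(1),"r",(Ro.from_matrix(R.T@T).as_rotvec(degrees=True)/6).round(3))
E
python3 -c "
from h import *
go((.45,-.25,.26,-75),(.46,-.2,.26,-30),(.489,.228,.2,12.4))"
```

```text
t 0.1 F [ 0.1 -0.1  0.1] g [ 0.16294676 -0.60271563  0.24064226] op 87.02633361452482
xyz [ 369.1 -265.7  -18.7] r [-0.019 -0.004  0.019]
xyz [ 391.8 -311.4  -18.6] r [-0.017 -0.011 -7.481]
xyz [ 531.3 -716.9   42.3] r [-1.3000e-02 -1.8000e-02 -1.4548e+01]
```

>>> apply_moves --rows '[{"x":380,"y":-285,"z":-18,"rz":-7.5},{"x":380,"y":-285,"z":-18,"rz":-7.5},{"x":380,"y":-285,"z":-18,"rz":-7.5},{"x":380,"y":-285,"z":-18,"rz":-7.5},{"x":380,"y":-285,"z":-18,"rz":-7.5},{"x":380,"y":-285,"z":-18,"rz":-7.5},{"x":380,"y":-285,"z":-18,"rz":-7.5},{"x":380,"y":-285,"z":-18,"rz":-7.5},{"x":531,"y":-717,"z":42,"rz":-14.55},{"x":531,"y":-717,"z":42,"rz":-14.55}]'

```text
validation failed for argument at $.ro...
```

```bash
python3 -c "
from h import *
go((.489,.228,.2,12.4))"
```

```text
t 0.1 F [ 0.1 -0.1  0.1] g [ 0.16294676 -0.60271563  0.24064226] op 87.02633361452482
xyz [ 531.3 -716.9   42.3] r [-1.3000e-02 -1.8000e-02 -1.4548e+01]
```

>>> apply_moves --rows '[{"x":380,"y":-285,"z":-18,"rx":0,"ry":0,"rz":-7.5,"claw":0},{"x":380,"y":-285,"z":-18,"rx":0,"ry":0,"rz":-7.5,"claw":0},{"x":380,"y":-285,"z":-18,"rx":0,"ry":0,"rz":-7.5,"claw":0},{"x":380,"y":-285,"z":-18,"rx":0,"ry":0,"rz":-7.5,"claw":0},{"x":380,"y":-285,"z":-18,"rx":0,"ry":0,"rz":-7.5,"claw":0},{"x":380,"y":-285,"z":-18,"rx":0,"ry":0,"rz":-7.5,"claw":0},{"x":380,"y":-285,"z":-18,"rx":0,"ry":0,"rz":-7.5,"claw":0},{"x":380,"y":-285,"z":-18,"rx":0,"ry":0,"rz":-7.5,"claw":0},{"x":531,"y":-717,"z":42,"rx":0,"ry":0,"rz":-14.55,"claw":0},{"x":531,"y":-717,"z":42,"rx":0,"ry":0,"rz":-14.55,"claw":0}]'

```text
time_s: 1.35
position: [0.4647, -0.1038, 0.2489]
tcp_rot: [[0.141, 0.99, 0.0], [0.99, -0.141, 0.0], [0.0, 0.0, -1.0]]
force: [0.6, 0.3, -1.1]
opening: 1.003
grasp_force: 0.0
```

```bash
python3 -c "
from h import *
go((.489,.228,.2,12.4))"
```

```text
t 1.35 F [ 0.6  0.3 -1.1] g [ 0.46470762 -0.10383743  0.24288693] op 87.2724322625343
xyz [331.9 -22.6  43. ] r [ 2.000e-03 -2.000e-03 -3.415e+00]
```

>>> apply_moves --rows '[{"x":325,"y":-22,"z":43,"rx":0,"ry":0,"rz":-3.4,"claw":0},{"x":325,"y":-22,"z":43,"rx":0,"ry":0,"rz":-3.4,"claw":0},{"x":325,"y":-22,"z":43,"rx":0,"ry":0,"rz":-3.4,"claw":0},{"x":325,"y":-22,"z":43,"rx":0,"ry":0,"rz":-3.4,"claw":0},{"x":325,"y":-22,"z":43,"rx":0,"ry":0,"rz":-3.4,"claw":0},{"x":325,"y":-22,"z":43,"rx":0,"ry":0,"rz":-3.4,"claw":0},{"x":325,"y":-22,"z":43,"rx":0,"ry":0,"rz":-3.4,"claw":0},{"x":325,"y":-22,"z":43,"rx":0,"ry":0,"rz":-3.4,"claw":0}]'

```text
time_s: 2.35
position: [0.4902, 0.2178, 0.2063]
tcp_rot: [[-0.207, 0.978, -0.001], [0.978, 0.207, -0.001], [-0.001, -0.001, -1.0]]
force: [0.2, -0.4, 0.3]
opening: 0.998
grasp_force: 0.0
```

```bash
python3 -c "
from h import *
go((.489,.228,.15,12.4),(.489,.228,.098,12.4))"
```

```text
t 2.35 F [ 0.2 -0.4  0.3] g [0.49015134 0.21780787 0.20028936] op 86.85684635893405
xyz [10.2  1.  50.3] r [-0.007  0.006 -0.079]
xyz [ 10.3   1.  102.3] r [-0.007  0.006 -0.079]
```

>>> apply_moves --rows '[{"x":10,"y":1,"z":50,"rx":0,"ry":0,"rz":-0.08,"claw":0},{"x":10,"y":1,"z":80,"rx":0,"ry":0,"rz":-0.08,"claw":0},{"x":10,"y":1,"z":102,"rx":0,"ry":0,"rz":-0.08,"claw":0},{"x":10,"y":1,"z":102,"rx":0,"ry":0,"rz":-0.08,"claw":0},{"x":10,"y":1,"z":102,"rx":0,"ry":0,"rz":-0.08,"claw":120},{"x":10,"y":1,"z":102,"rx":0,"ry":0,"rz":-0.08,"claw":180},{"x":10,"y":1,"z":102,"rx":0,"ry":0,"rz":-0.08,"claw":200},{"x":10,"y":1,"z":102,"rx":0,"ry":0,"rz":-0.08,"claw":215},{"x":10,"y":1,"z":102,"rx":0,"ry":0,"rz":-0.08,"claw":255},{"x":10,"y":1,"z":102,"rx":0,"ry":0,"rz":-0.08,"claw":255}]'

```text
time_s: 3.6
position: [0.4891, 0.2293, 0.1043]
tcp_rot: [[-0.216, 0.976, -0.0], [0.976, 0.216, -0.0], [-0.0, -0.0, -1.0]]
force: [0.3, 0.3, 0.0]
opening: 0.399
grasp_force: 0.0
```

```bash
python3 -c "
from h import *
go((.489,.228,.098,12.4))"
```

```text
t 3.6 F [0.3 0.3 0. ] g [0.48906053 0.22929068 0.09832051] op 34.686810723588515
xyz [-1.2 -0.3  0.3] r [-0.     0.     0.015]
```

>>> apply_moves --rows '[{"x":0,"y":0,"z":0,"rx":0,"ry":0,"rz":0,"claw":255},{"x":0,"y":0,"z":0,"rx":0,"ry":0,"rz":0,"claw":255},{"x":0,"y":0,"z":0,"rx":0,"ry":0,"rz":0,"claw":255},{"x":0,"y":0,"z":0,"rx":0,"ry":0,"rz":0,"claw":255},{"x":0,"y":0,"z":0,"rx":0,"ry":0,"rz":0,"claw":255}]'

```text
time_s: 4.22
position: [0.4891, 0.2292, 0.1042]
tcp_rot: [[-0.216, 0.976, -0.0], [0.976, 0.216, -0.0], [0.0, -0.0, -1.0]]
force: [0.4, 0.5, -1.4]
opening: 0.09
grasp_force: 30.0
```

```bash
python3 -c "
from h import *
go((.489,.228,.26,12.4),(.66,.0,.27,0.2)); print(read_state()['grasp_force'])"
```

```text
t 4.22 F [ 0.4  0.5 -1.4] g [0.48908913 0.22918715 0.09815967] op 7.854781285539273
xyz [  -1.1   -0.4 -161.8] r [-0.001 -0.     0.013]
xyz [-260.7  117.3 -171.9] r [-1.000e-03  0.000e+00  2.046e+00]
29.963779589761437
```

>>> apply_moves --rows '[{"x":0,"y":0,"z":-30,"rx":0,"ry":0,"rz":0,"claw":255},{"x":0,"y":0,"z":-80,"rx":0,"ry":0,"rz":0,"claw":255},{"x":-20,"y":10,"z":-130,"rx":0,"ry":0,"rz":0.2,"claw":255},{"x":-50,"y":25,"z":-165,"rx":0,"ry":0,"rz":0.5,"claw":255},{"x":-90,"y":40,"z":-172,"rx":0,"ry":0,"rz":0.9,"claw":255},{"x":-140,"y":60,"z":-172,"rx":0,"ry":0,"rz":1.3,"claw":255},{"x":-190,"y":82,"z":-172,"rx":0,"ry":0,"rz":1.7,"claw":255},{"x":-235,"y":102,"z":-172,"rx":0,"ry":0,"rz":2.05,"claw":255},{"x":-265,"y":115,"z":-172,"rx":0,"ry":0,"rz":2.05,"claw":255},{"x":-276,"y":119.5,"z":-172,"rx":0,"ry":0,"rz":2.05,"claw":255}]'

```text
time_s: 5.48
position: [0.666, -0.0163, 0.2756]
tcp_rot: [[-0.001, 1.0, -0.001], [1.0, 0.001, 0.0], [0.0, -0.001, -1.0]]
force: [-0.2, 0.0, -1.6]
opening: 0.091
grasp_force: 30.0
```

>>> apply_moves --rows '[{"x":0,"y":0,"z":0,"rx":0,"ry":0,"rz":0,"claw":255},{"x":0,"y":0,"z":0,"rx":0,"ry":0,"rz":0,"claw":255}]'

```text
time_s: 5.72
position: [0.6644, -0.0129, 0.2761]
tcp_rot: [[-0.004, 1.0, -0.002], [1.0, 0.004, 0.001], [0.001, -0.002, -1.0]]
force: [0.7, 0.1, -1.1]
opening: 0.091
grasp_force: 30.0
```

Run:
```python
from h import *
go((.6657,-.0155,.2,0.2))
out=[]
for n,sl in(("side",np.s_[100:260,200:360]),("top",np.s_[100:260,260:420])):
    p,d=capture(n); np.savez(f"{n}1.npz",p=p,d=d); out.append(cv2.resize(p[sl],(400,400),interpolation=cv2.INTER_CUBIC))
cv2.imwrite("pics/c1.png",np.hstack(out)[:,:,::-1])
```

```text
t 5.72 F [ 0.7  0.1 -1.1] g [ 0.66435577 -0.01292083  0.27013955] op 7.881427503783429
xyz [-2.6  1.4 70.1] r [-0.015 -0.009  0.009]
```

View pics/c1.png

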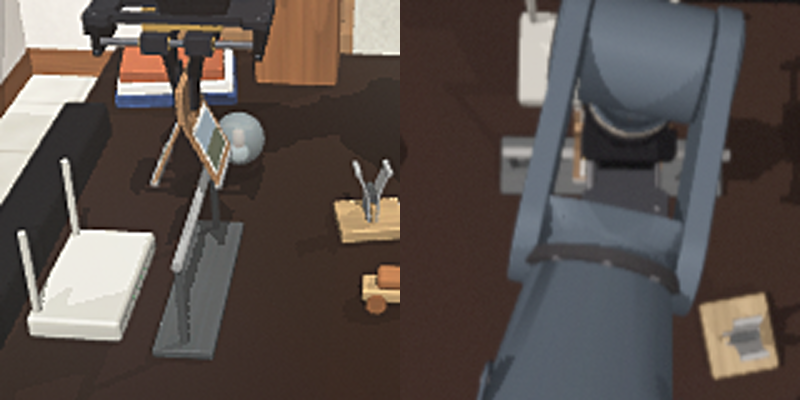

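The board hangs upright in the gripper above the bar, spanning it: seam at (185,90) and bar end at (180,265) in the left crop. Lowering it now.

>>> apply_moves --rows '[{"x":-2.5,"y":1.4,"z":0,"rx":0,"ry":0,"rz":0,"claw":255},{"x":-2.5,"y":1.4,"z":30,"rx":0,"ry":0,"rz":0,"claw":255},{"x":-2.5,"y":1.4,"z":55,"rx":0,"ry":0,"rz":0,"claw":255},{"x":-2.5,"y":1.4,"z":80,"rx":0,"ry":0,"rz":0,"claw":255},{"x":-2.5,"y":1.4,"z":96,"rx":0,"ry":0,"rz":0,"claw":255},{"x":-2.5,"y":1.4,"z":105,"rx":0,"ry":0,"rz":0,"claw":255},{"x":-2.5,"y":1.4,"z":108,"rx":0,"ry":0,"rz":0,"claw":255},{"x":-2.5,"y":1.4,"z":110,"rx":0,"ry":0,"rz":0,"claw":255},{"x":-2.5,"y":1.4,"z":110,"rx":0,"ry":0,"rz":0,"claw":255}]'

```text
time_s: 6.95
position: [0.6666, -0.017, 0.1673]
tcp_rot: [[-0.003, 1.0, -0.0], [1.0, 0.003, -0.0], [-0.0, -0.0, -1.0]]
force: [-3.4, 0.0, 2.8]
opening: 0.094
grasp_force: 30.0
```

>>> apply_moves --rows '[{"x":0,"y":0,"z":1,"rx":0,"ry":0,"rz":0,"claw":255},{"x":0,"y":0,"z":2,"rx":0,"ry":0,"rz":0,"claw":255},{"x":0,"y":0,"z":2,"rx":0,"ry":0,"rz":0,"claw":255}]'

```text
time_s: 7.32
position: [0.666, -0.017, 0.1658]
tcp_rot: [[-0.003, 1.0, -0.001], [1.0, 0.003, -0.0], [-0.0, -0.001, -1.0]]
force: [-4.7, -0.5, 7.0]
opening: 0.091
grasp_force: 29.9
```

The bar pushes toward -x, so I'll shift that way and lower a little more.

>>> apply_moves --rows '[{"x":0,"y":-1,"z":-0.5,"rx":0,"ry":0,"rz":0,"claw":255},{"x":0,"y":-1.5,"z":0,"rx":0,"ry":0,"rz":0,"claw":255},{"x":0,"y":-1.5,"z":0,"rx":0,"ry":0,"rz":0,"claw":255}]'

```text
time_s: 7.7
position: [0.6653, -0.017, 0.1645]
tcp_rot: [[-0.003, 1.0, -0.0], [1.0, 0.003, -0.0], [-0.0, -0.0, -1.0]]
force: [-4.2, 1.0, 4.0]
opening: 0.088
grasp_force: 30.0
```

```bash
python3 -c "
from h import *
go((.6657,-.0155,.1575,0.2))"
```

```text
t 7.7 F [-4.2  1.   4. ] g [ 0.66527917 -0.01699596  0.15849648] op 7.624132215282434
xyz [1.5 0.4 1. ] r [-0.     0.001 -0.003]
```

>>> apply_moves --rows '[{"x":1,"y":-1,"z":0,"rx":0,"ry":0,"rz":0,"claw":255},{"x":1,"y":-1.5,"z":0.5,"rx":0,"ry":0,"rz":0,"claw":255},{"x":1,"y":-1.5,"z":0.5,"rx":0,"ry":0,"rz":0,"claw":255}]'

```text
time_s: 8.07
position: [0.6641, -0.0158, 0.1632]
tcp_rot: [[-0.003, 1.0, 0.0], [1.0, 0.003, 0.0], [0.0, 0.0, -1.0]]
force: [-0.4, 0.4, -1.5]
opening: 0.089
grasp_force: 30.0
```

>>> apply_moves --rows '[{"x":0,"y":0,"z":1,"rx":0,"ry":0,"rz":0,"claw":255},{"x":0,"y":0,"z":1.5,"rx":0,"ry":0,"rz":0,"claw":255},{"x":0,"y":0,"z":1.5,"rx":0,"ry":0,"rz":0,"claw":255}]'

```text
time_s: 8.45
position: [0.6642, -0.0159, 0.1624]
tcp_rot: [[-0.003, 1.0, 0.001], [1.0, 0.003, 0.0], [0.0, 0.001, -1.0]]
force: [0.5, 0.3, -1.2]
opening: 0.089
grasp_force: 30.0
```

>>> apply_moves --rows '[{"x":0,"y":0,"z":1,"rx":0,"ry":0,"rz":0,"claw":255},{"x":0,"y":0,"z":2,"rx":0,"ry":0,"rz":0,"claw":255},{"x":0,"y":0,"z":2,"rx":0,"ry":0,"rz":0,"claw":255},{"x":0,"y":0,"z":2,"rx":0,"ry":0,"rz":0,"claw":255}]'

```text
time_s: 8.95
position: [0.6642, -0.0159, 0.1623]
tcp_rot: [[-0.003, 1.0, 0.002], [1.0, 0.003, -0.0], [-0.0, 0.002, -1.0]]
force: [-2.6, 0.4, 7.3]
opening: 0.089
grasp_force: 30.0
```

In contact with the bar. Releasing and retreating.

>>> apply_moves --rows '[{"x":0,"y":0,"z":-1,"rx":0,"ry":0,"rz":0,"claw":255},{"x":0,"y":0,"z":-1,"rx":0,"ry":0,"rz":0,"claw":225},{"x":0,"y":0,"z":-1,"rx":0,"ry":0,"rz":0,"claw":200},{"x":0,"y":0,"z":-1,"rx":0,"ry":0,"rz":0,"claw":130},{"x":0,"y":0,"z":-1,"rx":0,"ry":0,"rz":0,"claw":100},{"x":0,"y":0,"z":-1,"rx":0,"ry":0,"rz":0,"claw":100},{"x":0,"y":0,"z":-1,"rx":0,"ry":0,"rz":0,"claw":60},{"x":0,"y":0,"z":-1,"rx":0,"ry":0,"rz":0,"claw":60}]'

```text
time_s: 9.95
position: [0.6638, -0.016, 0.1613]
tcp_rot: [[-0.003, 1.0, -0.0], [1.0, 0.003, -0.0], [-0.0, -0.0, -1.0]]
force: [0.0, 0.1, -0.5]
opening: 0.699
grasp_force: 0.0
```

>>> apply_moves --rows '[{"x":0,"y":0,"z":-15,"rx":0,"ry":0,"rz":0,"claw":40},{"x":0,"y":0,"z":-40,"rx":0,"ry":0,"rz":0,"claw":40},{"x":0,"y":0,"z":-80,"rx":0,"ry":0,"rz":0,"claw":40},{"x":0,"y":0,"z":-110,"rx":0,"ry":0,"rz":0,"claw":40},{"x":0,"y":0,"z":-110,"rx":0,"ry":0,"rz":0,"claw":40}]'

```text
time_s: 10.58
position: [0.6658, -0.0162, 0.2757]
tcp_rot: [[-0.003, 1.0, 0.008], [1.0, 0.003, -0.002], [-0.002, 0.008, -1.0]]
force: [-0.2, 0.3, 0.1]
opening: 0.845
grasp_force: 0.0
```

Run:
```python
from h import *
go((.55,-.13,.2,12),(.4635,-.1725,.15,12))
```

```text
t 10.57 F [-0.2  0.3  0.1] g [ 0.66579577 -0.0162331   0.26973054] op 73.52663332969522
xyz [-113.3 -116.7   68.9] r [ 0.077  0.023 -1.969]
xyz [-155.4 -203.8  118.3] r [ 0.077  0.023 -1.969]
```

>>> apply_moves --rows '[{"x":-45,"y":-58,"z":0,"rx":0,"ry":0,"rz":-1,"claw":40},{"x":-85,"y":-110,"z":30,"rx":0,"ry":0,"rz":-1.95,"claw":40},{"x":-120,"y":-155,"z":70,"rx":0,"ry":0,"rz":-1.95,"claw":40},{"x":-145,"y":-190,"z":100,"rx":0,"ry":0,"rz":-1.95,"claw":40},{"x":-155.5,"y":-202,"z":118,"rx":0,"ry":0,"rz":-1.95,"claw":40},{"x":-155.5,"y":-202,"z":118,"rx":0,"ry":0,"rz":-1.95,"claw":40},{"x":-155.5,"y":-202,"z":118,"rx":0,"ry":0,"rz":-1.95,"claw":40}]'

```text
time_s: 11.45
position: [0.4631, -0.1722, 0.1535]
tcp_rot: [[-0.206, 0.979, 0.001], [0.979, 0.206, -0.0], [-0.0, 0.001, -1.0]]
force: [0.4, -0.8, 0.0]
opening: 0.844
grasp_force: 0.0
```

Run:
```python
from h import *
go((.4635,-.1725,.09,12))
out=[]
for n,sl in(("side",np.s_[100:260,230:390]),("top",np.s_[130:290,280:440])):
    p,d=capture(n); np.savez(f"{n}2.npz",p=p,d=d); out.append(cv2.resize(p[sl],(400,400),interpolation=cv2.INTER_CUBIC))
    P=cloud(n,d); 
    Q=P.reshape(-1,3); m=(np.abs(Q[:,0]-.665)<.05)&(np.abs(Q[:,1]+.016)<.08)&(Q[:,2]>.145)&(Q[:,2]<.2); q=Q[m]
    if len(q): print(n,len(q),q.mean(0),q.min(0),q.max(0),cv2.minAreaRect((q[:,:2]*1000).astype(np.float32)))
cv2.imwrite("pics/c2.png",np.hstack(out)[:,:,::-1])
```

```text
t 11.45 F [ 0.4 -0.8  0. ] g [ 0.46310768 -0.17216571  0.14748765] op 73.41890662620031
xyz [-0.4  0.3 57.5] r [ 0.008  0.003 -0.023]
side 126 [ 0.66337725 -0.00837363  0.16570332] [ 0.66033672 -0.06566944  0.14604629] [0.66959371 0.03055065 0.17831756] ((664.9752807617188, -17.571247100830078), (9.074418067932129, 96.22640228271484), 0.4129300117492676)
top 147 [ 0.66507804 -0.01379068  0.16985607] [ 0.66198222 -0.06020013  0.14647664] [0.67063575 0.02893669 0.17750364] ((666.2759399414062, -15.633255004882812), (89.13928985595703, 8.64280891418457), 89.9444808959961)
```

View pics/c2.png

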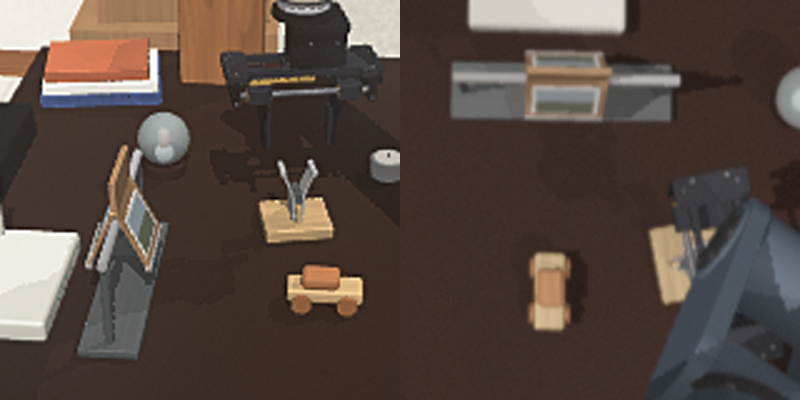

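The board straddles the bar upright in both views, with its seam at about (0.665, -0.0155) and top edge about 0.176. The fingers are over the clip. I'll descend and begin squeezing.

>>> apply_moves --rows '[{"x":-0.4,"y":0.3,"z":25,"rx":0,"ry":0,"rz":0,"claw":40},{"x":-0.4,"y":0.3,"z":45,"rx":0,"ry":0,"rz":0,"claw":40},{"x":-0.4,"y":0.3,"z":57.5,"rx":0,"ry":0,"rz":0,"claw":40},{"x":-0.4,"y":0.3,"z":57.5,"rx":0,"ry":0,"rz":0,"claw":90},{"x":-0.4,"y":0.3,"z":57.5,"rx":0,"ry":0,"rz":0,"claw":110},{"x":-0.4,"y":0.3,"z":57.5,"rx":0,"ry":0,"rz":0,"claw":130},{"x":-0.4,"y":0.3,"z":57.5,"rx":0,"ry":0,"rz":0,"claw":150},{"x":-0.4,"y":0.3,"z":57.5,"rx":0,"ry":0,"rz":0,"claw":150},{"x":-0.4,"y":0.3,"z":57.5,"rx":0,"ry":0,"rz":0,"claw":150}]'

```text
time_s: 12.68
position: [0.4636, -0.1728, 0.0976]
tcp_rot: [[-0.205, 0.979, 0.003], [0.979, 0.205, -0.001], [-0.002, 0.002, -1.0]]
force: [-0.5, 2.0, 11.7]
opening: 0.421
grasp_force: 8.9
```

>>> apply_moves --rows '[{"x":0,"y":0,"z":-1,"rx":0,"ry":0,"rz":0,"claw":160},{"x":0,"y":0,"z":-1.5,"rx":0,"ry":0,"rz":0,"claw":170},{"x":0,"y":0,"z":-1.5,"rx":0,"ry":0,"rz":0,"claw":180},{"x":0,"y":0,"z":-1.5,"rx":0,"ry":0,"rz":0,"claw":188},{"x":0,"y":0,"z":-1.5,"rx":0,"ry":0,"rz":0,"claw":188},{"x":0,"y":0,"z":-1.5,"rx":0,"ry":0,"rz":0,"claw":188}]'

```text
time_s: 13.42
position: [0.4641, -0.1728, 0.099]
tcp_rot: [[-0.205, 0.979, 0.004], [0.979, 0.205, -0.001], [-0.002, 0.004, -1.0]]
force: [0.5, 2.9, 10.8]
opening: 0.27
grasp_force: 10.7
```

>>> apply_moves --rows '[{"x":0,"y":0,"z":-1,"rx":0,"ry":0,"rz":0,"claw":192},{"x":0,"y":0,"z":-1,"rx":0,"ry":0,"rz":0,"claw":195},{"x":0,"y":0,"z":-1,"rx":0,"ry":0,"rz":0,"claw":195},{"x":0,"y":0,"z":-1,"rx":0,"ry":0,"rz":0,"claw":195}]'

```text
time_s: 13.92
position: [0.4637, -0.1728, 0.0992]
tcp_rot: [[-0.205, 0.979, 0.002], [0.979, 0.205, -0.001], [-0.002, 0.002, -1.0]]
force: [0.8, 1.4, 7.7]
opening: 0.239
grasp_force: 14.4
```

>>> apply_moves --rows '[{"x":0,"y":0,"z":-0.5,"rx":0,"ry":0,"rz":0,"claw":197},{"x":0,"y":0,"z":-0.5,"rx":0,"ry":0,"rz":0,"claw":197},{"x":0,"y":0,"z":-0.5,"rx":0,"ry":0,"rz":0,"claw":197}]'

```text
time_s: 14.3
position: [0.4634, -0.1728, 0.0993]
tcp_rot: [[-0.206, 0.979, 0.002], [0.979, 0.206, -0.001], [-0.001, 0.001, -1.0]]
force: [0.2, 1.2, 7.6]
opening: 0.231
grasp_force: 14.7
```

>>> apply_moves --rows '[{"x":0,"y":0,"z":-0.5,"rx":0,"ry":0,"rz":0,"claw":199},{"x":0,"y":0,"z":-0.5,"rx":0,"ry":0,"rz":0,"claw":199},{"x":0,"y":0,"z":-0.5,"rx":0,"ry":0,"rz":0,"claw":199}]'

```text
time_s: 14.68
position: [0.4631, -0.1727, 0.0994]
tcp_rot: [[-0.206, 0.979, 0.001], [0.979, 0.206, -0.001], [-0.001, 0.001, -1.0]]
force: [1.9, 0.2, 4.4]
opening: 0.223
grasp_force: 21.1
```

Grip is 21 N at the stop. Lifting straight up.

>>> apply_moves --rows '[{"x":0,"y":0,"z":-4,"rx":0,"ry":0,"rz":0,"claw":199},{"x":0,"y":0,"z":-10,"rx":0,"ry":0,"rz":0,"claw":199},{"x":0,"y":0,"z":-20,"rx":0,"ry":0,"rz":0,"claw":199},{"x":0,"y":0,"z":-35,"rx":0,"ry":0,"rz":0,"claw":199},{"x":0,"y":0,"z":-55,"rx":0,"ry":0,"rz":0,"claw":199},{"x":0,"y":0,"z":-85,"rx":0,"ry":0,"rz":0,"claw":199},{"x":0,"y":0,"z":-120,"rx":0,"ry":0,"rz":0,"claw":199},{"x":0,"y":0,"z":-150,"rx":0,"ry":0,"rz":0,"claw":199},{"x":0,"y":0,"z":-190,"rx":0,"ry":0,"rz":0,"claw":199},{"x":0,"y":0,"z":-190,"rx":0,"ry":0,"rz":0,"claw":199}]'

```text
time_s: 15.92
position: [0.4637, -0.1731, 0.2926]
tcp_rot: [[-0.206, 0.979, 0.005], [0.979, 0.206, -0.004], [-0.005, 0.004, -1.0]]
force: [-0.1, 0.5, -1.5]
opening: 0.227
grasp_force: 21.1
```

Run:
```python
from h import *
go((.665,-.0155,.283,0.2),(.6,-.1,.283,0.2))
print(read_state()["grasp_force"])
p,d=capture("side"); np.savez("side3.npz",p=p,d=d)
cv2.imwrite("pics/c3.png",cv2.resize(p[40:200,260:420],(600,600),interpolation=cv2.INTER_CUBIC)[:,:,::-1])
```

```text
t 15.93 F [-0.1  0.5 -1.5] g [ 0.4636625  -0.17314706  0.28661778] op 19.781996665092294
xyz [112.8 229.5   4.1] r [0.047 0.044 1.949]
xyz [ 43.5 148.5   4.1] r [0.047 0.044 1.949]
21.108053396455944
```

View pics/c3.png

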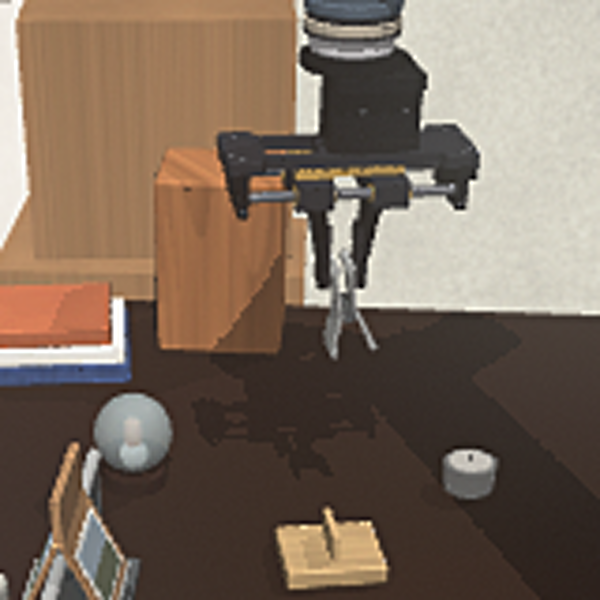

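The clip is lifted free with its jaws open: tips at about (332,358) and (375,348) in the crop, with the empty dock below. It may lean slightly, so I'll measure it from depth in the tool's frame.

Run:
```python
from h import *
s=read_state(); R=s["tcp_rot"]
f=np.load("side3.npz"); P=cloud("side",f["d"]).reshape(-1,3)
L=(P-s["position"])@R*1000; L[:,2]-=6
m=(abs(L[:,0])<40)&(abs(L[:,1])<60)&(L[:,2]>-10)&(L[:,2]<85); L=L[m]
for a in range(-10,85,6):
    q=L[(L[:,2]>=a)&(L[:,2]<a+6)]
    print(a,len(q),"y:",np.sort(q[:,1]).round().astype(int), "x",q[:,0].mean().round(1) if len(q) else "")
```

```text
-10 29 y: [-16 -16 -15 -14 -13 -13 -10 -10  -8  -8  -7  -7  -7  -6  -5  -4  -4  -3
  -2  -2  -1  14  14  17  18  19  20  21  21] x 3.4
-4 29 y: [-15 -13 -11 -10  -7  -6  -4  -3  -2  -1  -1  -1   4   5   7   7   7   8
   8  10  11  11  14  17  17  19  20  20  21] x 6.3
2 19 y: [-17 -17 -14 -13 -11 -11  -8  -5   7   8  11  13  13  13  17  20  20  20
  21] x 8.2
8 20 y: [-16 -15 -14 -12 -12  -9  -7  -5  -5  -5  -5   7   8   8  13  15  17  20
  20  20] x 5.8
14 13 y: [-14 -12  -9  -8  -6  -5  -5   4   7   7  12  15  20] x 4.7
20 11 y: [-8 -8 -7 -6 -6  4  4  4  6  6  7] x 3.5
26 14 y: [-8 -8 -8 -8 -8 -7 -6 -5 -4 -3 -2  5  5  5] x 0.5
32 17 y: [-12 -11  -8  -8  -7  -5  -5  -3  -3  -2  -2  -1   0   3   3   4   4] x 4.6
38 17 y: [-14 -12  -9  -5  -5  -3  -3   0   0   3   4   4   4   4   4   5   5] x 4.9
44 9 y: [-17 -14   3   4   4   5   5   5   5] x 7.0
50 13 y: [-22 -22 -21 -18   5   5   6   6   7   7   7   7   8] x -0.1
56 15 y: [-25 -24 -24 -22 -22 -21 -21   6   6   7   7   8   8   8   9] x 4.9
62 11 y: [-24 -24   6   7   8   8   8   9   9   9  10] x 7.9
68 5 y: [5 6 9 9 9] x -1.3
74 0 y: [] x 
80 0 y: [] x
```

The clip leans about 7° in the grip, with the mouth about 9 mm toward tool -y at 72 mm. I'll tilt the tool to compensate while moving over the bar.

```bash
cat >> h.py <<'E'
def gt(tilt,*ts):
    "mouth offset targets: world position of handles point, closing yaw; tool tilted about own x by tilt deg"
    s=read_state(); R=s["tcp_rot"]
    print("t",round(s["time_s"],2),"g",(s["position"]+.006*R[:,2]).round(4),"F",s["force"].round(1),s["grasp_force"].round(1))
    for x,y,z,a in ts:
        a=np.radians(a); Y=np.array([np.cos(a),np.sin(a),0]); Z=np.array([0,0,-1.]); T=np.column_stack([np.cross(Y,Z),Y,Z])@Ro.from_euler("x",tilt,degrees=True).as_matrix()
        print("xyz",(R.T@(np.array([x,y,z])-.006*T[:,2]-s["position"])*1000).round(1),"r",(Ro.from_matrix(R.T@T).as_rotvec(degrees=True)/6).round(3))
E
python3 -c "
from h import *
gt(-7.1,(.665,-.0155,.29,0.2))"
```

```text
Traceback (most recent call last):
  File "h.py", line 25, in gt
    print("t",round(s["time_s"],2),"g",(s["position"]+.006*R[:,2]).round(4),"F",s["force"].round(1),s["grasp_force"].round(1))
                                                                                                    ^^^^^^^^^^^^^^^^^^^^^^
AttributeError: 'float' object has no attribute 'round'
```

```bash
sed -i 's/s\["grasp_force"\].round(1)/s["grasp_force"]/' h.py
python3 -c "
from h import *
gt(-7.1,(.665,-.0155,.29,0.2))"
```

```text
t 15.97 g [ 0.4626 -0.1725  0.2847] F [-0.3  0.  -1. ] 21.10674655996263
xyz [112.1 229.7  -5.1] r [-1.163 -0.104  1.946]
```

>>> apply_moves --rows '[{"x":20,"y":40,"z":-5,"rx":-0.3,"ry":0,"rz":0.5,"claw":199},{"x":40,"y":82,"z":-5,"rx":-0.6,"ry":-0.05,"rz":1,"claw":199},{"x":65,"y":130,"z":-5,"rx":-0.9,"ry":-0.08,"rz":1.5,"claw":199},{"x":88,"y":180,"z":-5,"rx":-1.16,"ry":-0.1,"rz":1.95,"claw":199},{"x":105,"y":215,"z":-5,"rx":-1.16,"ry":-0.1,"rz":1.95,"claw":199},{"x":112,"y":229.5,"z":-5,"rx":-1.16,"ry":-0.1,"rz":1.95,"claw":199},{"x":112,"y":229.5,"z":-5,"rx":-1.16,"ry":-0.1,"rz":1.95,"claw":199},{"x":112,"y":229.5,"z":-5,"rx":-1.16,"ry":-0.1,"rz":1.95,"claw":199},{"x":112,"y":229.5,"z":-5,"rx":-1.16,"ry":-0.1,"rz":1.95,"claw":199}]'

```text
time_s: 17.1
position: [0.6633, -0.0166, 0.2943]
tcp_rot: [[-0.002, 0.993, 0.12], [1.0, 0.001, 0.002], [0.002, 0.12, -0.993]]
force: [-0.4, 0.0, -1.0]
opening: 0.226
grasp_force: 21.0
```

Run:
```python
from h import *
gt(-7.1,(.665,-.0155,.29,0.2))
out=[]
for n,sl in(("side",np.s_[60:220,200:360]),("top",np.s_[110:220,290:400])):
    p,d=capture(n); np.savez(f"{n}4.npz",p=p,d=d); out.append(cv2.resize(p[sl],(600,600) if n=="side" else (200,200),interpolation=cv2.INTER_CUBIC))
    if n=="side":
        P=cloud(n,d).reshape(-1,3); P=P[(abs(P[:,0]-.665)<.06)&(abs(P[:,1]+.016)<.06)]
        for z in np.arange(.15,.31,.006):
            q=P[(P[:,2]>=z)&(P[:,2]<z+.006)]; print(z.round(3),np.sort(q[:,0]*1000).round().astype(int))
c=np.zeros((600,800,3),np.uint8); c[:,:600]=out[0]; c[:200,600:]=out[1]
cv2.imwrite("pics/c4.png",c[:,:,::-1])
```

```text
t 17.1 g [ 0.664  -0.0166  0.2883] F [-0.4  0.  -1. ] 21.00824184715748
xyz [ 1.1  1.2 -1.5] r [-0.03  -0.015 -0.021]
0.15 [660 661 661 661 661 661 661 662 662 662 662 662 664 664 667 667 667]
0.156 [661 661 661 661 661 661 661 661 661 661 661 661 661 662 662 664 664 667]
0.162 [661 661 661 661 661 661 661 661 662 662 662 662 663 663 665 666 668 669]
0.168 [661 661 661 661 662 662 662 662 662 662 662 663 666 666 666 669]
0.174 [661 661 661 662 662 662 662 662 662 662 662 663 663 663 663 664 664 664
 664 664 664 665 665 665 665 665 665 666 666 666 666 667 667 667 667 668
 668 668 668 668 668 668 668 669 669 669]
0.18 []
0.186 []
0.192 []
0.198 []
0.204 []
0.21 [678 678]
0.216 [644 644 644 645 645 645 645 645 647 647 677 678 678 680]
0.222 [645 645 645 645 646 646 647 647 647 647 647 647 648 650 650 675 676 676
 676 676 677 677 678 678]
0.228 [647 647 648 648 648 648 649 649 650 650 650 650 651 652 674 674 677]
0.234 [650 650 651 651 651 651 652 652 652 652 652 653 673 674 674]
0.24 [652 653 653 653 653 654 654 654 655 655 656 657 660 663 669 671 671 673]
0.246 [654 655 655 655 656 656
[... 395 characters left out ...]
683]
0.276 [647 648 648 651 651 654 656 656 658 658 658 669 670 670 670 671 671 672
 676 678 678 680 680 682 683]
0.282 [647 647 647 650 650 652 653 653 655 658 658 661 668 668 668 668 669 672
 674 677 677 680 680 683 683]
0.288 [645 647 647 648 649 649 651 651 652 653 656 657 657 657 658 658 658 659
 660 660 660 661 662 663 668 669 669 670 670 670 671 671 671 672 672 673
 673 673 674 675 675 675 675 677 677 679 680 682 683]
0.294 [643 644 644 647 647 650 652 653 674 674 674 676 676 678 679 679 681 682]
0.3 [641 641 644 644 646 646 649 649 651 652 673 673 674 674 676 676 678 679
 680 681 681 683 684]
0.306 [639 641 643 643 646 647 648 649 651 652 652 672 672 673 675 675 678 678
 681 683 683]
```

View pics/c4.png

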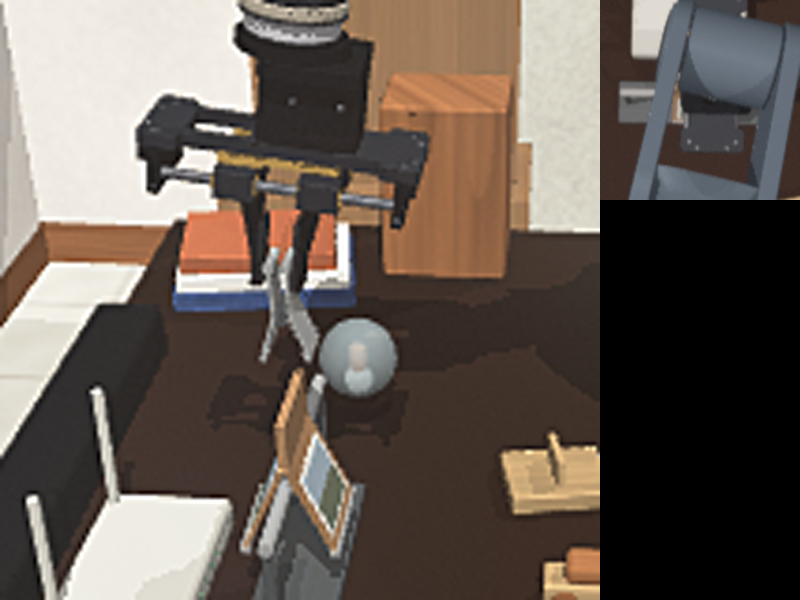

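The clip is now nearly upright above the edge. Its tips are at x≈644 and 680 mm, the mid-mouth at 661.7 and the seam centre at 665. I need +1.5 mm in x and 1.5° more tilt, then a descent of about 53 mm.

```bash
python3 -c "
from h import *
gt(-8.6,(.6655,-.0155,.288,0.2),(.6655,-.0155,.235,0.2))"
```

```text
t 17.2 g [ 0.6644 -0.0164  0.2886] F [-0.4  0.7 -0.3] 21.00835321471095
xyz [0.9 0.9 0.8] r [-0.272 -0.015 -0.019]
xyz [ 0.8 -5.6 53.4] r [-0.272 -0.015 -0.019]
```

>>> apply_moves --rows '[{"x":0.9,"y":0.9,"z":0.8,"rx":-0.27,"ry":-0.01,"rz":-0.02,"claw":199},{"x":0.9,"y":0.9,"z":0.8,"rx":-0.27,"ry":-0.01,"rz":-0.02,"claw":199},{"x":0.9,"y":-0.7,"z":14,"rx":-0.27,"ry":-0.01,"rz":-0.02,"claw":199},{"x":0.9,"y":-2,"z":24,"rx":-0.27,"ry":-0.01,"rz":-0.02,"claw":199},{"x":0.9,"y":-3.1,"z":33,"rx":-0.27,"ry":-0.01,"rz":-0.02,"claw":199},{"x":0.9,"y":-3.1,"z":33,"rx":-0.27,"ry":-0.01,"rz":-0.02,"claw":199},{"x":0.9,"y":-3.1,"z":33,"rx":-0.27,"ry":-0.01,"rz":-0.02,"claw":199}]'

```text
time_s: 18.08
position: [0.6654, -0.0147, 0.2612]
tcp_rot: [[-0.005, 0.989, 0.15], [1.0, 0.005, 0.001], [0.001, 0.15, -0.989]]
force: [0.9, 0.0, -0.5]
opening: 0.227
grasp_force: 21.1
```

Run:
```python
from h import *
gt(-8.6,(.6655,-.0155,.235,0.2))
p,d=capture("side"); P=cloud("side",d).reshape(-1,3); P=P[(abs(P[:,0]-.665)<.06)&(abs(P[:,1]+.016)<.06)]
for z in np.arange(.162,.25,.006):
    q=P[(P[:,2]>=z)&(P[:,2]<z+.006)]; print(z.round(3),np.sort(q[:,0]*1000).round().astype(int))
```

```text
t 18.07 g [ 0.6663 -0.0147  0.2553] F [ 0.9  0.  -0.5] 21.084897802211344
xyz [-0.9 -3.9 19.9] r [ 0.002 -0.008  0.013]
0.162 [661 661 661 661 661 661 661 662 662 662 663 666 666 668 669]
0.168 [661 661 661 661 662 662 662 662 663 663 664 665 666 668 668]
0.174 [660 661 661 662 662 662 662 662 663 663 663 664 664 664 664 665 665 665
 665 665 666 666 666 666 667 667 667 667 668 668 668 668 668 669 669 669
 669]
0.18 [649 649 649 649 682 683]
0.186 [649 649 649 650 650 650 650 651 652 652 652 679 680 680 680 681 681 683
 683]
0.192 [650 650 651 651 651 652 652 652 652 653 653 653 683]
0.198 [653 653 653 654 654 654 654 655 655 655 678 679 679 679]
0.204 [654 655 656 656 656 656 656 657 657 657 657 658 660 675 676 677]
0.21 [657 658 658 658 659 659 659 659 659 659 660 660 660 661 662 665 665 668
 670 671 673 676]
0.216 [659 660 660 660 662 662 664 664 666 667 667 667 667 668 670 670 670 670
 670 671 672 672 672 673]
0.222 [660 660 660 660 661 662 665 667 672 672 672 673 673 673]
0.228 [660 661 661 671 672 672 672 672 673 673 675 675]
0.234 [651 651 652 653 656 659 660 661 672 672 673 673 673 674 674 681 683]
0.24 [650 652 652 655 655 658 658 658 660 661 663 672 672 673 673 673 674 674
 679 680 683 685 686 688]
0.246 [649 649 650 650 650 652 652 655 655 655 657 658 660 661 662 673 674 676
 679 680 680 682 683 685 685]
```

The clip is upright, with both tips at z≈0.180 and centred at x≈666. Final descent.

>>> apply_moves --rows '[{"x":-0.8,"y":-1,"z":1,"rx":0,"ry":0,"rz":0,"claw":199},{"x":-0.8,"y":-1.7,"z":5,"rx":0,"ry":0,"rz":0,"claw":199},{"x":-0.8,"y":-2.5,"z":10,"rx":0,"ry":0,"rz":0,"claw":199},{"x":-0.8,"y":-3.2,"z":15,"rx":0,"ry":0,"rz":0,"claw":199},{"x":-0.8,"y":-3.9,"z":19.5,"rx":0,"ry":0,"rz":0,"claw":199},{"x":-0.8,"y":-3.9,"z":19.5,"rx":0,"ry":0,"rz":0,"claw":199},{"x":-0.8,"y":-3.9,"z":19.5,"rx":0,"ry":0,"rz":0,"claw":199},{"x":-0.8,"y":-3.9,"z":19.5,"rx":0,"ry":0,"rz":0,"claw":199}]'

```text
time_s: 19.12
position: [0.6644, -0.0154, 0.2416]
tcp_rot: [[-0.005, 0.989, 0.15], [1.0, 0.005, 0.001], [0.001, 0.15, -0.989]]
force: [0.0, -0.6, 0.2]
opening: 0.229
grasp_force: 21.1
```

Run:
```python
from h import *
gt(-8.6,(.6655,-.0155,.235,0.2))
p,d=capture("side"); P=cloud("side",d).reshape(-1,3); P=P[(abs(P[:,0]-.665)<.06)&(abs(P[:,1]+.016)<.06)]
for z in np.arange(.144,.21,.006):
    q=P[(P[:,2]>=z)&(P[:,2]<z+.006)]; print(z.round(3),np.sort(q[:,0]*1000).round().astype(int))
cv2.imwrite("pics/c5.png",cv2.resize(p[100:220,230:350],(600,600),interpolation=cv2.INTER_CUBIC)[:,:,::-1])
```

```text
t 19.12 g [ 0.6653 -0.0154  0.2357] F [ 0.  -0.6  0.2] 21.084270137362182
xyz [-0.1  0.1  0.7] r [ 0.004 -0.007  0.013]
0.144 [661 661 661 661 661 662 662 662 662 662 662 664 665 666]
0.15 [661 661 661 661 661 661 662 662 662 664 664 667 667]
0.156 [661 661 661 661 661 661 661 661 662 664 666 667]
0.162 [647 647 647 648 648 648 648 648 650 650 661 661 661 661 662 663 663 666
 667 669 669 681 682 685]
0.168 [648 648 649 649 649 649 650 650 650 651 653 653 661 661 661 661 661 661
 662 662 663 663 666 666 668 668 670 670 678 679 679 680 681 682]
0.174 [649 649 650 651 651 651 651 652 652 652 653 653 653 653 656 661 662 662
 662 662 662 662 662 663 664 664 664 664 665 665 665 665 666 666 667 667
 667 667 668 668 668 668 678 680 681]
0.18 [653 653 653 654 654 654 654 655 655 655 656 659 676 678 678]
0.186 [654 655 655 656 656 656 657 657 657 658 666 674 675]
0.192 [656 657 657 658 658 658 658 658 659 659 660 660 661 663 663 665 666 669
 669 671 672 675]
0.198 [658 659 659 659 661 663 663 665 665 665 666 666 667 667 668 668 668 669
 669 670 671 671 671 671 672 672]
0.204 [659 659 659 660 671 671 671 671 672 674]
```

View pics/c5.png

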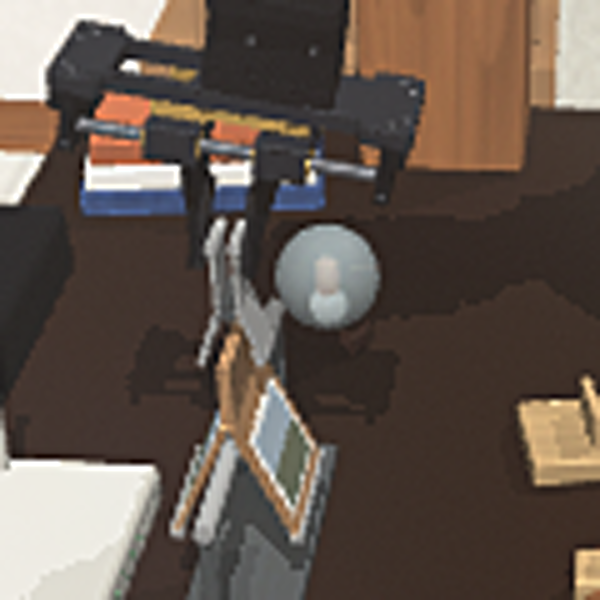

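The jaws straddle the top edge with a clear gap on both sides, about 16 mm deep, with the barrel well above. I'll go 2.5 mm deeper and let it settle.

>>> apply_moves --rows '[{"x":0,"y":-0.2,"z":1.2,"rx":0,"ry":0,"rz":0,"claw":199},{"x":0,"y":-0.4,"z":2.5,"rx":0,"ry":0,"rz":0,"claw":199},{"x":0,"y":-0.4,"z":2.5,"rx":0,"ry":0,"rz":0,"claw":199},{"x":0,"y":-0.4,"z":2.5,"rx":0,"ry":0,"rz":0,"claw":199},{"x":0,"y":-0.4,"z":2.5,"rx":0,"ry":0,"rz":0,"claw":199},{"x":0,"y":-0.4,"z":2.5,"rx":0,"ry":0,"rz":0,"claw":199}]'

```text
time_s: 19.92
position: [0.6642, -0.0154, 0.2388]
tcp_rot: [[-0.005, 0.989, 0.15], [1.0, 0.005, 0.001], [0.001, 0.15, -0.989]]
force: [0.2, -0.6, -1.1]
opening: 0.224
grasp_force: 21.1
```

Run:
```python
from h import *
gt(-8.6,(.6655,-.0155,.233,0.2))
print(hand_in())
```

```text
t 19.93 g [ 0.6651 -0.0154  0.2329] F [ 0.2 -0.6 -1.1] 21.084526483900845
xyz [-0.1  0.4 -0.1] r [-0.    -0.008  0.013]
the job is handed in; nothing more can be done
None
```

Handed in at about 20 s: the board is draped over the middle of the bar and released, and the clip is held upright and squeezed open over the middle of its top edge, about 18 mm down with a gap of several mm each side in the depth data (last checked before a final 2.5 mm lowering).

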